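Draw the sample tray out of the drying oven with the tray hook

TASK

Take the tray hook from its cradle, reach into the open drying oven with it, catch the tray's front bar from behind and draw the tray out gently along its runners until its feet have dropped into the front notches and it stands firm against the end stop. Where the stop is you must feel: about 10 N, held for a moment, is firm enough, and a yank would bend it. Keep the beaker and dish upright on the tray, touch the tray only with the hook and leave the things round about where they are. Then free the hook and lay it back in its cradle as it was.

Things in the scene. Friction and masses are not known exactly. Their poses are not given: they have to be found in the camera images.
- hook: tray hook, 0.16 kg: wooden grip (x = -75 to 45 mm, 16 wide, 20 high), brass ferrule (15 mm thick, to x = 57), 7 mm steel rod to a prong bent down at x = 160 mm. Origin in the grip on the rod's axis, the point to hold; x along the rod to the hook, z up. In the cradle its axis is 56 mm above the bench
- hook_tip (a point): lower end of the hook's 7 mm thick prong: x = 160 mm, z = -31 mm from the hook's origin
- cradle: fixed grey cradle of the hook: two forks, open above, on a plate 205 x 60 x 8 mm. Origin on the bench under the lain-in hook's origin, x as the hook's. Rear fork (x = -65 to -55 mm, gap 21 mm, floor 46 mm up) holds the grip, front fork (x = 95 to 105 mm, gap 12 mm, floor 52.5 mm up) the rod; fork tops flared, 24 mm above their floors
- oven: fixed white bench oven, 250 mm wide, 250 deep, 223 high, door folded down in front. Origin on the bench under the middle of the mouth, x into the oven, z up. Mouth (plane x = 0): 206 mm wide, z = 33 to 168 mm. The door lies level to x = -140 mm (handle to -162), top at z = 31 mm
- oven_runners (a point): point on the oven 52 mm above the bench in the middle of the mouth: level of the tops of the runners the tray slides on, along the oven's x, 66 to 86 mm each side of the middle, guides outside them to z = 70 mm. They are clamped at a depth that differs from day to day and is not reported; they come out 22 to 58 mm in front of the mouth
- tray: steel tray, 140 deep (x), 174 wide, rim at z = 30 mm, floor at 13.5, 2 mm side play, on four feet on the runners; x as the oven's. Origin mid-tray, level with the feet's underside. Sliding it takes 2 to 6 N. On the way out the feet drop 5 mm into notches, then within 4 mm meet a rigid stop: its bar is then 50 to 86 mm in front of the mouth, found only by feel (or by seeing the tray drop)
- tray_bar (a point): middle of the tray's front bar, straight, round, 8 mm thick, 72 mm long across the tray (y), at x = -100 mm, z = 14 mm from the tray's origin. Behind it a gap, 26 mm clear, to the tray's front wall, open above and below, closed at the ends by arms at y = -42 and 42 mm
- beaker: empty 50 mL beaker, 50 mm across, 56 mm high, on the tray; origin at the middle of its base
- dish: petri dish, 63 mm across, 14 mm high, on the tray; origin at the middle of its base
- timer: white bench timer, 38 x 62 x 58 mm, loose on the bench left of the oven; origin at the middle of its base
- carton: white and green carton, 51 x 110 x 72 mm, loose on the bench right of the oven door; origin at the middle of its base
- cassette: white test cassette, 20 x 70 x 6 mm, loose on the bench in front; origin at the middle of its base

How it is judged:
By the outcome, as a careful person would: the job done as asked, in the order asked, and still so for the second after the job is handed in, with the robot touching nothing.
It also fails if it takes over 67 s, if anything falls off the work surface, if the arm or the gripper's body presses on something with over 40 N, if the wrist force passes 120 N, or if a joint passes its speed limit or range.

ROBOT

A 6-joint arm with a two-finger parallel gripper is mounted at the origin on a cart in front of the work surface, level with it; the furniture and walls round the work are solid. World frame = base frame: x ahead of the robot, y to its left, z up, the work surface at z = 0. Lengths are in m, angles in rad, forces in N, time in s.
With the tool pointing down it reaches from about 0.35 to 0.925 m from the base axis. Payload 6.4 kg.
Tool frame: the origin (TCP) lies at the centre of the arm's flange, where the gripper is bolted on; the fingertips stand 173 mm ahead of it and the grasp point (between the pads) lies 155 mm ahead of it; z points along the fingers, y is the line along which they close (so a half turn about z gives the same grasp; the last joint's range is limited). The gripper opens to 85 mm and grips with 20 to 120 N. Pads are 22 mm wide; open, the fingers measure 114 mm over their backs; the gripper's body (76 mm by 85 mm) begins 54 mm behind the grasp point. The pads swing forward as they close: fully open they stand 13 mm farther back than shut.
Start: joints at [1.125, 0.245, 1.558, -0, 1.339, -0.174], TCP at [0.175, 0.626, 0.405] pointing down, gripper open.
Joint ranges: [-3.13, 3.13], [-1.02, 2.26], [0.13, 2.54], [-0.95, 4.09], [0.21, 2.88], [-2.74, 2.74]. Speed limits (rad/s): [2.57, 2.57, 3.14, 3.14, 3.14, 3.14].

INTERFACE

Orientations are given as a unit quaternion [x, y, z, w].
In Python, from workcell import ctrl gives the robot as it stands. The module is installed in compiled form; this text tells all that it offers.
- The arm moves only by the tool carry_out, never from a script. Its argument "commands" is a list of rows, each a list of 7 numbers: the shift along the tool's x, y, z in m, then the turn, a rotation vector about the tool's x, y, z in rad, then the opening, from 0 (shut) to 1 (fully open). A call has 1 to 20 rows; each row shifts and turns the commanded pose from where the row before left it, along the tool's axes as they then stand; what a row does not reach is not made up. A row lasts 1/8 s, in which the tool goes at most 62.5 mm and 10.7 degrees, less where a joint would pass 70% of its speed; a pose out of reach is approached as far as the arm can. A call with a gripper value outside its range is refused whole. The fingers move at their own pace and stop on an object; "squeeze" is the grip in N (left out, the last holds). Time passes only in rows, so rows that do not move let the fingers close. It gives the time, the measured TCP pose, the force, the opening and the grip force at its end, in the units of the state.
- ctrl.read_state(): the state, without advancing time (a new reading comes with each control period).
- ctrl.camera(name): name is "scene" or "top" or "wrist"; returns (picture, depth): 480x640x3 uint8, blue, green, red; 480x640 float32, m along the optical axis (not along the pixel's ray), 0 where there is no reading.
- ctrl.camera_params(name): a dict with "fx", "fy", "cx", "cy" (pixels), "origin" and "orientation" of the camera in the world; the wrist camera has in their place "mount" (4x4, takes a point from camera to tool coordinates, whose origin is the TCP and whose axes are the flange's). Camera axes: x right, y down, z forward; pixel columns grow to the right and rows downward; lengths in m; the calibration is good to about 2 mm. The wrist camera is an equidistant fisheye: a pixel r from the principal point sees the ray r / f radians off the axis. A picture is of the moment at which its call begins: read the wrist's pose just before it. camera_params takes no time and is no camera call.
- ctrl.finish_job(): hands the job in; it is judged then, once.
Trained networks look in the newest picture that a camera, given by its name, has taken for a name from the list of things; names that differ only in an ending like _2 or _b are one class to them, and where a whole thing is asked for, a point or a joint stands for the part that bears it (a point fixed in the world has none). Each returns a list of dicts, best first, with "confidence" (0 to 1); they miss things now and then, are a little off and sometimes report something else, mostly with a low value. They report only what shows in the picture. A call takes as long as a camera call.
- ctrl.boxes_of(query, camera): "point" ([row, column] in pixels, amid what is visible of it).
The state is a dict: "time_s": time; "q": joint angles; "dq": joint speeds; "effort": joint torques, N m; "ee_pos": TCP position; "orientation": TCP orientation; "wrist_force": force on the tool from outside, world axes, zero at the start; "ft_torque": the same for the moment, N m; "gripper_width": finger opening in m; "finger_force": force on a finger pad.
Only numpy, scipy, OpenCV 4.12 (cv2) and the standard library are available. Lean on these libraries where they do the work, as an engineer would, in place of code of your own. Each camera call takes 0.05 s, during which the arm holds its last target. There are 200 camera calls.

## Working session

There is one attempt and no reset: what is moved stays moved. The work goes in short steps, Python scripts to look and compute and a tool call to move; the robot and the scene stay as the last step left them, time stands still between calls to the robot, and variables do not carry over. Pictures are saved under pics/ and viewed, at most 10 in all, crops included, and the job is handed in when it is done.

Besides the shell and the picture viewer there is one more tool, called after "Call:" as name([rows], argument=value, ...), one row to a line, values as JSON. carry_out: Moves the arm, as the interface text tells. Its arguments: {"type":"object","properties":{"commands":{"type":"array","items":{"type":"array","items":{"type":"number"}}},"squeeze":{"type":"number"}},"required":["commands"]}

```bash
mkdir -p pics; ls
cat > h.py <<'E'
import numpy as np, cv2
from scipy.spatial.transform import Rotation as R
from workcell import ctrl
def cam(n):
    p=ctrl.camera_params(n); im,d=ctrl.camera(n); return p,im,d
def cloud(p,d):
    v,u=np.mgrid[:480,:640]
    P=np.stack([(u-p['cx'])/p['fx']*d,(v-p['cy'])/p['fy']*d,d],-1)
    W=P@R.from_quat(p['orientation']).as_matrix().T+np.array(p['origin'])
    W[d==0]=np.nan; return W
E
python3 - <<'E'
from h import *
for n in('scene','top'):
    p,im,d=cam(n); print(n,p)
    cv2.imwrite(f'pics/{n}1.png',im); W=cloud(p,d); np.save(f'{n}.npy',W)
    for q in('hook','hook_tip','cradle','oven','oven_runners','tray','tray_bar','beaker','dish','timer','carton','cassette'):
        for b in ctrl.boxes_of(q,n)[:2]:
            r,c=map(int,b['point']); print(q,r,c,round(b['confidence'],2),W[min(r,479),min(c,639)].round(3))
s=ctrl.read_state();print(s)
E
```

```text
pics
scene {'fx': 588.5399156661849, 'fy': 588.5399156661849, 'cx': 324.8171477441863, 'cy': 248.11322562975042, 'origin': array([ 0.85844354, -0.91423753,  1.40266143]), 'orientation': array([ 0.94696464,  0.15483558, -0.03859853, -0.27891586])}
hook 147 306 0.83 [0.437 0.231 0.069]
hook_tip 144 305 0.51 [0.428 0.248 0.062]
cradle 162 309 0.9 [0.448 0.226 0.01 ]
cradle 275 363 0.27 [ 0.742 -0.232  0.223]
oven 272 363 0.64 [ 0.739 -0.223  0.221]
oven_runners 276 366 0.73 [ 0.749 -0.231  0.22 ]
oven_runners 345 238 0.63 [ 0.495 -0.43   0.071]
timer 275 363 0.36 [ 0.742 -0.232  0.223]
carton 342 236 0.65 [ 0.487 -0.425  0.072]
cassette 344 235 0.73 [ 0.487 -0.43   0.071]
cassette 242 265 0.45 [ 0.429 -0.097  0.014]
top {'fx': 484.3729295922714, 'fy': 484.3729295922714, 'cx': 321.14293725643864, 'cy': 235.58923291404525, 'origin': array([-0.13509071, -0.24177826,  1.02355268]), 'orientation': array([ 0.74317039, -0.57849627,  0.21247092, -0.26056851])}
hook 273 178 0.81 [0.43  0.236 0.067]
hook_tip 270 171 0.86 [0.433 0.255 0.068]
cradle 286 190 0.93 [0.435 0.22  0.01 ]
cradle 315 305 0
[... 476 characters left out ...]
'q': array([ 1.12486100e+00,  2.45091701e-01,  1.55777748e+00, -1.47575410e-05,
        1.33871159e+00, -1.74073905e-01]), 'dq': array([-9.73363178e-04, -1.98544503e-03, -7.44591173e-04, -1.30447849e-03,
        3.31944127e-05, -1.50773794e-03]), 'effort': array([ 1.97984788e-03, -4.29530275e+01, -3.26415217e+01, -6.09797985e-05,
        6.83726685e-04, -7.94614124e-06]), 'ee_pos': array([0.17452731, 0.62614771, 0.40470769]), 'orientation': array([1.35510815e-01, 9.90775867e-01, 3.47089117e-06, 8.65222170e-06]), 'wrist_force': array([ 0.08023267, -0.08873131,  0.56856997]), 'ft_torque': array([-0.02506724,  0.01185012,  0.00913674]), 'finger_force': 0.0, 'gripper_width': 0.08535399213514286}
```

View images.

View pics/scene1.png

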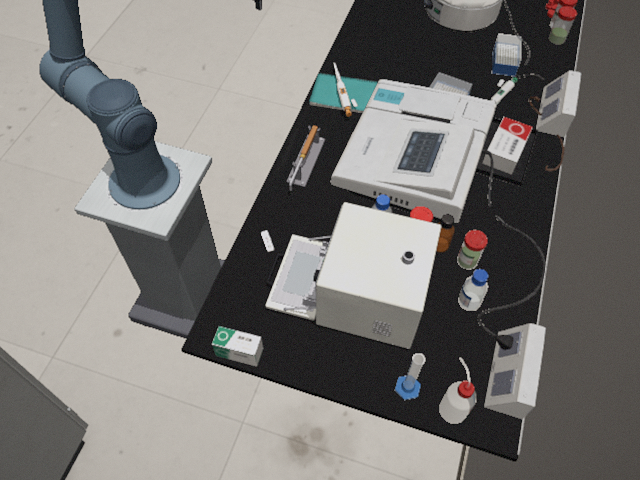

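View pics/top1.png

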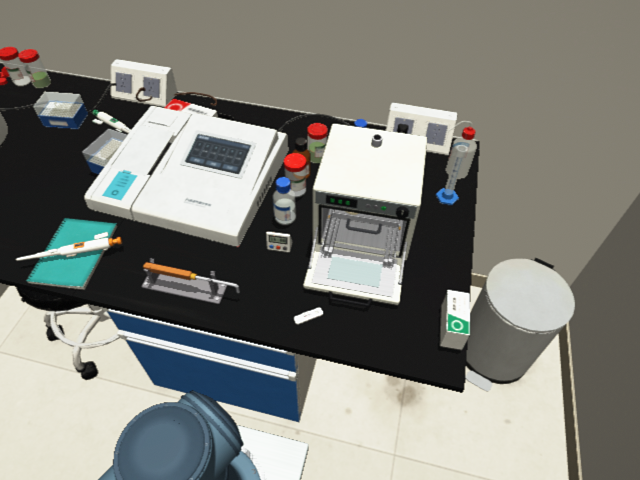

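Run:
```python
from h import *
for n in('scene','top'):
    W=np.load(n+'.npy')
    m=(abs(W[...,2]-.223)<.007)&(W[...,0]>.5)&(W[...,0]<.95)&(abs(W[...,1]+.2)<.25)
    P=W[m]; 
    if len(P)>50:
        r=cv2.minAreaRect(P[:,:2].astype(np.float32)); print(n,'roof',len(P),np.median(P[:,2]),r, cv2.boxPoints(r).round(4).tolist())
    im=cv2.imread(f'pics/{n}1.png'); hsv=cv2.cvtColor(im,cv2.COLOR_BGR2HSV)
    near=(abs(W[...,0]-.43)<.1)&(abs(W[...,1]-.2)<.2)
    g=near&(hsv[...,0]>5)&(hsv[...,0]<25)&(hsv[...,1]>120)&(W[...,2]>.04)&(W[...,2]<.08)
    P=W[g]; x0=P.mean(0); u=np.linalg.svd(P-x0)[2][0]; t=(P-x0)@u
    print(n,'grip',len(P),x0,u,t.min(),t.max(), np.percentile(P[:,2],[5,50,95]))
    # bench/plate heights
    g=near&(abs(W[...,2]-.008)<.005)&(im.max(-1)>70); P=W[g]
    r=cv2.minAreaRect(P[:,:2].astype(np.float32));print(n,'plate',len(P),r)
    p=near&(W[...,2]>.05)&(W[...,2]<.07)&~((hsv[...,1]>120)); 
    P=W[p]; print(len(P)); print(P[::max(1,len(P)//25)].round(3).tolist())
    bm=(W[...,0]>.35)&(W[...,0]<.5)&(abs(W[...,1])<.1);print('bench z',np.nanmedian(W[bm][:,2]))
im=cv2.imread('pics/top1.png')[195:305,295:415]
cv2.imwrite('pics/crop1.png',cv2.resize(im,None,fx=5,fy=5,interpolation=cv2.INTER_CUBIC))
im=cv2.imread('pics/top1.png')[250:305,135:245]
cv2.imwrite('pics/crop2.png',cv2.resize(im,None,fx=6,fy=6,interpolation=cv2.INTER_CUBIC))
```

```text
scene roof 9185 0.2219557310150777 ((0.7627048492431641, -0.16309338808059692), (0.25175994634628296, 0.2551144063472748), 2.5678114891052246) [[0.6312000155448914, -0.04129999876022339], [0.6427000164985657, -0.2962000072002411], [0.8942000269889832, -0.2849000096321106], [0.8827000260353088, -0.029999999329447746]]
scene grip 175 [0.43563084 0.26112965 0.06359691] [ 0.03086026 -0.9994899  -0.00822137] -0.06898173142429037 0.06836010961624946 [0.05478607 0.06407793 0.0702419 ]
scene plate 547 ((0.4040696322917938, 0.2020660638809204), (0.3539363741874695, 0.1249588206410408), 89.99799346923828)
147
[[0.414, 0.315, 0.068], [0.419, 0.32, 0.057], [0.422, 0.311, 0.058], [0.447, 0.314, 0.059], [0.449, 0.311, 0.054], [0.427, 0.268, 0.067], [0.428, 0.248, 0.065], [0.426, 0.235, 0.065], [0.428, 0.22, 0.064], [0.443, 0.214, 0.057], [0.436, 0.197, 0.06], [0.432, 0.191, 0.055], [0.435, 0.184, 0.06], [0.435, 0.174, 0.062], [0.439, 0.171, 0.062], [0.435, 0.165, 0.058], [0.437, 0.16, 0.06], [0.436, 0.155, 0.06], [0.434, 0.151, 0.059], [0.425, 0.147, 0.055], [0.443, 0.151, 0.058], [0.439, 0.153, 0
[... 761 characters left out ...]
47441959381, 0.2245352864265442), 0.14640943706035614)
215
[[0.453, 0.317, 0.069], [0.45, 0.308, 0.068], [0.449, 0.31, 0.061], [0.421, 0.31, 0.066], [0.419, 0.311, 0.059], [0.449, 0.15, 0.068], [0.428, 0.255, 0.051], [0.444, 0.156, 0.063], [0.437, 0.19, 0.057], [0.445, 0.157, 0.058], [0.435, 0.187, 0.056], [0.437, 0.166, 0.061], [0.448, 0.149, 0.052], [0.434, 0.171, 0.059], [0.434, 0.169, 0.056], [0.426, 0.155, 0.068], [0.435, 0.14, 0.061], [0.429, 0.158, 0.059], [0.436, 0.142, 0.054], [0.437, 0.121, 0.061], [0.427, 0.15, 0.061], [0.436, 0.121, 0.058], [0.44, 0.102, 0.06], [0.433, 0.114, 0.061], [0.438, 0.096, 0.061], [0.437, 0.099, 0.057], [0.436, 0.094, 0.055]]
bench z -0.15685280050513772
```

View pics/crop1.png

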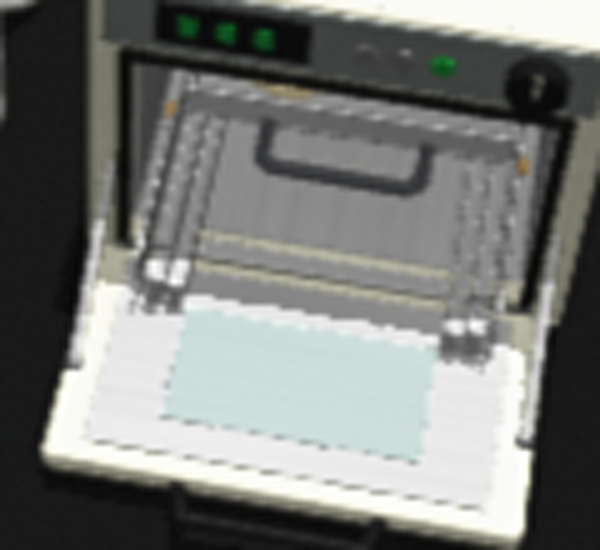

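Run:
```python
from h import *
W=np.load('top.npy'); p=ctrl.camera_params('top')
Rm=R.from_quat(p['orientation']).as_matrix(); o=np.array(p['origin'])
O=np.array([.638,-.1678]);a=np.radians(2.5);A=np.array([[np.cos(a),np.sin(a)],[-np.sin(a),np.cos(a)]])
def ray(c,r,z):
    d=Rm@[(c-p['cx'])/p['fx'],(r-p['cy'])/p['fy'],1]; P=o+d*(z-o[2])/d[2]; return P[:2].round(4),(A@(P[:2]-O)).round(4)
f=lambda x,y:(295+(x-2)/5,195+(y-2)/5)
for nm,x,y,z in [('barL',268,162,.067),('barR',422,186,.067),('barmid',345,178,.067),('runL',165,265,.052),('runLfront',165,285,.052),('runRfront',465,330,.052),('doorFL',45,460,.031),('doorFR',525,530,.031),('mouthBL',118,245,.033),('mouthBR',525,305,.033)]:
    c,r=f(x,y); print(nm,(round(r),round(c)),ray(c,r,z),W[int(round(r)),int(round(c))].round(3))
print(ctrl.camera_params('wrist'))
# oven-frame map of depth points with z in .058-.075
P=W.reshape(-1,3); Q=(P[:,:2]-O)@A.T
m=(abs(Q[:,1])<.06)&(Q[:,0]>-.1)&(Q[:,0]<.2)&(P[:,2]>.05)&(P[:,2]<.16)
for q,z in sorted(zip(Q[m].round(3).tolist(),P[m,2].round(3)))[::4]: print(q,z,end=' ')
```

```text
barL (227, 348) (array([ 0.6734, -0.1279]), array([0.0371, 0.0383])) [ 0.672 -0.128  0.069]
barR (232, 379) (array([ 0.6776, -0.208 ]), array([ 0.0378, -0.0419])) [ 0.673 -0.208  0.072]
barmid (230, 364) (array([ 0.6729, -0.1686]), array([ 0.0348, -0.0023])) [ 0.67  -0.17   0.071]
runL (248, 328) (array([ 0.6057, -0.0895]), array([-0.0289,  0.0796])) [ 0.6   -0.092  0.058]
runLfront (252, 328) (array([ 0.5932, -0.0925]), array([-0.0414,  0.0772])) [ 0.607 -0.091  0.032]
runRfront (261, 388) (array([ 0.6034, -0.2439]), array([-0.0379, -0.0745])) [ 0.609 -0.245  0.043]
doorFL (287, 304) (array([ 0.49  , -0.0576]), array([-0.1431,  0.1166])) [ 0.498 -0.056  0.017]
doorFR (301, 400) (array([ 0.5088, -0.2903]), array([-0.1344, -0.1168])) [ 0.526 -0.293  0.003]
mouthBL (244, 318) (array([ 0.6269, -0.0598]), array([-0.0064,  0.1084])) [ 0.628 -0.059  0.03 ]
mouthBR (256, 400) (array([ 0.6413, -0.2713]), array([-0.0012, -0.1036])) [ 0.644 -0.273  0.028]
{'fx': 371.64829954431775, 'fy': 371.64829954431775, 'cx': 314.9247259749438, 'cy': 230.46650523149404, 'mount': array([[-5.35882120e-04, -9
[... 2414 characters left out ...]
068 [0.076, 0.043] 0.082 [0.079, 0.03] 0.073 [0.08, 0.03] 0.077 [0.08, 0.036] 0.079 [0.081, 0.025] 0.073 [0.081, 0.049] 0.075 [0.082, -0.044] 0.068 [0.082, 0.028] 0.075 [0.083, -0.052] 0.069 [0.083, 0.028] 0.065 [0.084, -0.049] 0.067 [0.084, -0.012] 0.067 [0.084, 0.025] 0.065 [0.084, 0.052] 0.074 [0.085, -0.028] 0.065 [0.085, 0.001] 0.066 [0.085, 0.055] 0.074 [0.086, 0.017] 0.065 [0.086, 0.023] 0.068 [0.087, -0.031] 0.064 [0.087, 0.002] 0.067 [0.088, -0.054] 0.067 [0.088, -0.03] 0.066 [0.088, -0.009] 0.065 [0.088, 0.012] 0.064 [0.089, -0.039] 0.063 [0.09, -0.017] 0.065 [0.09, 0.015] 0.065 [0.091, -0.041] 0.066 [0.091, -0.014] 0.067 [0.091, 0.059] 0.065 [0.092, 0.01] 0.065 [0.095, -0.0] 0.063
```

Call:
carry_out([
  [0, 0, 0, 0, 0, 0.1606, 0.5],
  [0, 0, 0, 0, 0, 0.1606, 0.5],
  [0, 0, 0, 0, 0, 0.1606, 0.5],
  [0, 0, 0, 0, 0, 0.1606, 0.5],
  [0, 0, 0, 0, 0, 0.1606, 0.5],
  [0, 0, 0, 0, 0, 0.1606, 0.5],
  [0, 0, 0, 0, 0, 0.1606, 0.5],
  [0, 0, 0, 0, 0, 0.1606, 0.5],
  [-0.0378, 0.0255, 0.0105, 0, 0, 0, 0.5],
  [-0.0378, 0.0255, 0.0105, 0, 0, 0, 0.5],
  [-0.0378, 0.0255, 0.0105, 0, 0, 0, 0.5],
  [-0.0378, 0.0255, 0.0105, 0, 0, 0, 0.5],
  [-0.0378, 0.0255, 0.0105, 0, 0, 0, 0.5],
  [-0.0378, 0.0255, 0.0105, 0, 0, 0, 0.5],
  [-0.0378, 0.0255, 0.0105, 0, 0, 0, 0.5],
  [-0.0378, 0.0255, 0.0105, 0, 0, 0, 0.5],
  [-0.0378, 0.0255, 0.0105, 0, 0, 0, 0.5],
  [-0.0378, 0.0255, 0.0105, 0, 0, 0, 0.5],
  [0, 0, 0, 0, 0, 0, 0.5],
  [0, 0, 0, 0, 0, 0, 0.5],
])

```text
time_s: 3.8
ee_pos: [0.4348, 0.252, 0.2999]
orientation: [0.702, 0.712, 0.0, -0.0]
wrist_force: [0.2, -1.4, -0.4]
gripper_width: 0.0428
finger_force: 0.0
```

```bash
cat >> h.py <<'E'
def wcloud():
    s=ctrl.read_state(); p=ctrl.camera_params('wrist'); im,d=ctrl.camera('wrist')
    v,u=np.mgrid[:480,:640]; x=(u-p['cx'])/p['fx']; y=(v-p['cy'])/p['fy']; r=np.hypot(x,y)+1e-9
    k=np.tan(np.minimum(r,1.5))/r
    P=np.stack([x*k*d,y*k*d,d,np.ones_like(d)],-1)
    T=np.eye(4);T[:3,:3]=R.from_quat(s['orientation']).as_matrix();T[:3,3]=s['ee_pos']
    W=(P@(T@p['mount']).T)[...,:3]; W[(d==0)|(r>1.4)]=np.nan
    return s,im,W
def st(s): print('t',round(s['time_s'],2),'p',s['ee_pos'].round(4),'R',R.from_quat(s['orientation']).as_matrix().round(4).tolist(),'F',s['wrist_force'].round(2),'T',s['ft_torque'].round(2),'w',round(s['gripper_width'],4),'ff',round(s['finger_force'],1),'q',s['q'].round(2))
E
python3 - <<'E'
from h import *
s,im,W=wcloud(); st(s); cv2.imwrite('pics/w1.png',im)
hsv=cv2.cvtColor(im,cv2.COLOR_BGR2HSV)
near=(abs(W[...,0]-.43)<.06)&(abs(W[...,1]-.2)<.17)
g=near&(hsv[...,0]>5)&(hsv[...,0]<25)&(hsv[...,1]>120)&(W[...,2]>.045)&(W[...,2]<.08)
P=W[g]; print(len(P),np.percentile(P[:,2],[5,50,95]))
for y in np.arange(.18,.34,.01):
    Q=P[abs(P[:,1]-y)<.005]
    if len(Q)>5: print('y',round(y,2),len(Q),np.percentile(Q[:,0],[3,50,97]).round(4),np.median(Q[:,2]).round(4))
print('y range',np.percentile(P[:,1],[0.5,99.5]))
m=near&(W[...,2]>.045)&(W[...,2]<.08)&~g
for y in np.arange(.08,.34,.01):
    Q=W[m&(abs(W[...,1]-y)<.005)]
    if len(Q): print('o y',round(y,2),len(Q),np.percentile(Q[:,0],[3,50,97]).round(4),np.percentile(Q[:,2],[3,50,97]).round(4))
E
```

```text
t 3.8 p [0.4348 0.252  0.2999] R [[-0.014, 0.9999, 0.0001], [0.9999, 0.014, 0.0004], [0.0004, 0.0001, -1.0]] F [ 0.16 -1.37 -0.38] T [0.07 0.02 0.02] w 0.0428 ff 0.0 q [0.3  0.02 2.01 0.   1.11 0.29]
5421 [0.06377964 0.06663971 0.06779727]
y 0.2 212 [0.4295 0.4361 0.4434] 0.0631
y 0.21 223 [0.4295 0.4359 0.4429] 0.0659
y 0.22 335 [0.4289 0.4358 0.4433] 0.0667
y 0.23 352 [0.4282 0.4356 0.443 ] 0.0667
y 0.24 376 [0.4282 0.4354 0.4427] 0.0668
y 0.25 392 [0.4281 0.4354 0.4425] 0.0668
y 0.26 413 [0.4281 0.4352 0.4427] 0.0667
y 0.27 431 [0.4281 0.4355 0.4425] 0.0667
y 0.28 465 [0.428  0.4349 0.4424] 0.0667
y 0.29 479 [0.4274 0.4352 0.4425] 0.0667
y 0.3 497 [0.4273 0.435  0.4423] 0.0667
y 0.31 503 [0.4272 0.4345 0.4421] 0.0667
y 0.32 506 [0.4272 0.4347 0.4419] 0.0667
y 0.33 237 [0.4282 0.4342 0.4412] 0.0656
y range [0.19817971 0.32962554]
o y 0.11 63 [0.4344 0.4375 0.4409] [0.0579 0.0598 0.061 ]
o y 0.12 81 [0.4343 0.4375 0.4406] [0.0581 0.0595 0.0608]
o y 0.13 77 [0.4342 0.4372 0.4404] [0.0581 0.0597 0.0611]
o y 0.14 84 [0.4341 0.4371 0.4402] [0.0579 0.0598 0.061 ]
o y 0.15 236 [0.4236 0.4
[... 322 characters left out ...]
0652]
o y 0.21 6 [0.4282 0.4282 0.4286] [0.0589 0.064  0.0645]
o y 0.22 10 [0.4282 0.4282 0.4282] [0.0638 0.0644 0.0657]
o y 0.24 7 [0.4432 0.4439 0.444 ] [0.0634 0.0643 0.0657]
o y 0.25 20 [0.4431 0.4437 0.4439] [0.063  0.0643 0.066 ]
o y 0.26 16 [0.4433 0.4434 0.4436] [0.0635 0.0649 0.0657]
o y 0.27 20 [0.4274 0.4431 0.4433] [0.0637 0.0644 0.0656]
o y 0.28 12 [0.4274 0.4274 0.4429] [0.0633 0.0644 0.0661]
o y 0.29 11 [0.4431 0.4432 0.4432] [0.0631 0.064  0.0651]
o y 0.3 17 [0.4429 0.443  0.4431] [0.0635 0.0641 0.0654]
o y 0.31 366 [0.4165 0.4426 0.4528] [0.0465 0.0675 0.0714]
o y 0.32 413 [0.4171 0.4438 0.4525] [0.0463 0.0661 0.0714]
o y 0.33 30 [0.4275 0.435  0.4405] [0.0544 0.0606 0.0648]
```

View pics/w1.png

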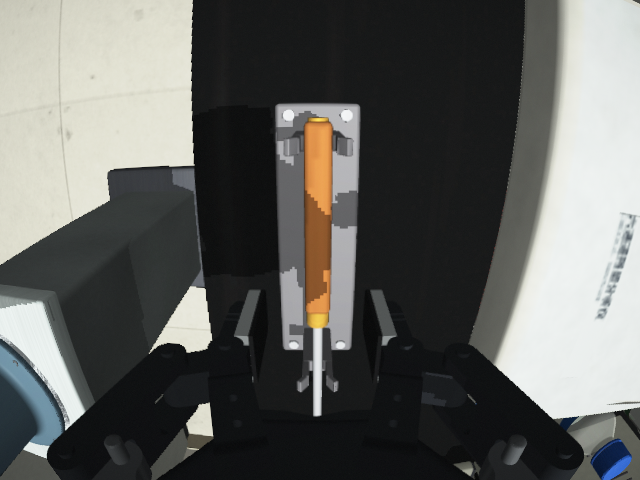

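Call:
carry_out([
  [0.0025, 0.0005, 0.02, 0, 0, 0, 0.5],
  [0, 0, 0.02, 0, 0, 0, 0.5],
  [0, 0, 0.02, 0, 0, 0, 0.5],
  [0, 0, 0.019, 0, 0, 0, 0.5],
  [0, 0, 0.01, 0, 0, 0, 0.5],
  [0, 0, 0, 0, 0, 0, 0.5],
  [0, 0, 0, 0, 0, 0, 0],
  [0, 0, 0, 0, 0, 0, 0],
  [0, 0, 0, 0, 0, 0, 0],
  [0, 0, 0, 0, 0, 0, 0],
  [0, 0, 0, 0, 0, 0, 0],
  [0, 0, 0, 0, 0, 0, 0],
], squeeze=70)

```text
time_s: 5.35
ee_pos: [0.4358, 0.2546, 0.2118]
orientation: [0.702, 0.712, 0.001, 0.0]
wrist_force: [-1.8, 1.5, 6.5]
gripper_width: 0.0145
finger_force: 68.6
```

```bash
python3 -c "
from h import *
st(ctrl.read_state())"
```

```text
t 5.35 p [0.4358 0.2546 0.2118] R [[-0.0142, 0.9999, 0.0014], [0.9999, 0.0142, 0.0008], [0.0008, 0.0014, -1.0]] F [-1.8   1.45  6.51] T [0.14 0.36 0.04] w 0.0145 ff 68.6 q [0.3  0.18 2.03 0.   0.93 0.29]
```

Call:
carry_out([
  [0, 0, -0.01, 0, 0, 0, 0],
  [0, 0, -0.02, 0, 0, 0, 0],
  [0, 0, -0.03, 0, 0, 0, 0],
  [0, 0, -0.03, 0, 0, 0, 0],
  [0, 0, -0.03, 0, 0, 0, 0],
  [-0.0392, -0.0028, 0, 0, 0, 0, 0],
  [-0.0392, -0.0028, 0, 0, 0, 0, 0],
  [-0.0392, -0.0028, 0, 0, 0, 0, 0],
  [-0.0392, -0.0028, 0, 0, 0, 0, 0],
  [-0.0392, -0.0028, 0, 0, 0, 0, 0],
  [-0.0392, -0.0028, 0, 0, 0, 0, 0],
  [-0.0392, -0.0028, 0, 0, 0, 0, 0],
  [0, 0, 0, 0, 0, 0, 0],
  [0, 0, 0, 0, 0, 0, 0],
])

```text
time_s: 7.1
ee_pos: [0.4194, -0.0201, 0.3306]
orientation: [0.702, 0.712, 0.0, -0.0]
wrist_force: [0.3, -0.1, -1.7]
gripper_width: 0.0149
finger_force: 68.3
```

Call:
carry_out([
  [0, 0, 0, 0, 0, -0.1, 0],
  [0, 0, 0, 0, 0, -0.15, 0],
  [0, 0, 0, 0, 0, -0.15, 0],
  [0, 0, 0, 0, 0, -0.15, 0],
  [0, 0, 0, 0, 0, -0.15, 0],
  [0, 0, 0, 0, 0, -0.15, 0],
  [0, 0, 0, 0, 0, -0.15, 0],
  [0, 0, 0, 0, 0, -0.15, 0],
  [0, 0, 0, 0, 0, -0.15, 0],
  [0, 0, 0, 0, 0, -0.15, 0],
  [0, 0, 0, 0, 0, -0.15, 0],
  [0, 0, 0, 0, 0, 0, 0],
  [0, 0, 0, 0, 0, 0, 0],
])

```text
time_s: 8.72
ee_pos: [0.4196, -0.0198, 0.3306]
orientation: [-0.021, 1.0, 0.0, -0.0]
wrist_force: [-0.6, 0.5, -1.9]
gripper_width: 0.015
finger_force: 68.3
```

Run:
```python
from h import *
s,im,W=wcloud(); st(s); cv2.imwrite('pics/w2.png',im)
# rod/hook points in tool frame
Rm=R.from_quat(s['orientation']).as_matrix(); L=(W-s['ee_pos'])@Rm
m=(abs(L[...,1])<.02)&(L[...,2]>.1)&(L[...,2]<.2)&(W[...,2]>.13)
for x in np.arange(-.2,.1,.01):
    Q=L[m&(abs(L[...,0]-x)<.005)]
    if len(Q)>3: print(round(x,2),len(Q),np.median(Q,0).round(4),Q[:,2].min().round(4),Q[:,2].max().round(4))
```

```text
t 8.72 p [ 0.4196 -0.0198  0.3306] R [[-0.9991, -0.0424, -0.0002], [-0.0424, 0.9991, 0.0], [0.0002, 0.0001, -1.0]] F [-0.56  0.48 -1.88] T [-0.02  0.03  0.01] w 0.015 ff 68.3 q [-0.32 -0.24  2.19 -0.    1.2  -1.93]
-0.04 311 [-3.760e-02 -1.000e-04  1.453e-01] 0.144 0.1484
-0.03 588 [-2.990e-02 -1.000e-04  1.453e-01] 0.1438 0.1486
-0.02 645 [-1.980e-02 -1.000e-04  1.452e-01] 0.1435 0.1489
-0.01 1037 [-0.0087 -0.0005  0.1448] 0.1161 0.1475
0.0 1285 [ 1.000e-04 -1.000e-04  1.447e-01] 0.1062 0.147
0.01 6521 [0.0118 0.0003 0.1369] 0.1 0.1707
0.02 2719 [ 1.760e-02 -1.000e-04  1.061e-01] 0.1 0.1487
0.03 1206 [ 3.020e-02 -1.000e-04  1.452e-01] 0.1433 0.1491
0.04 1300 [ 4.010e-02 -1.000e-04  1.451e-01] 0.1431 0.1482
0.05 1424 [ 5.010e-02 -1.000e-04  1.451e-01] 0.1431 0.1486
0.06 1515 [ 6.010e-02 -1.000e-04  1.451e-01] 0.1425 0.1489
0.07 1609 [ 7.000e-02 -1.000e-04  1.453e-01] 0.1429 0.1608
0.08 232 [ 7.610e-02 -1.000e-04  1.503e-01] 0.1477 0.157
```

View pics/w2.png

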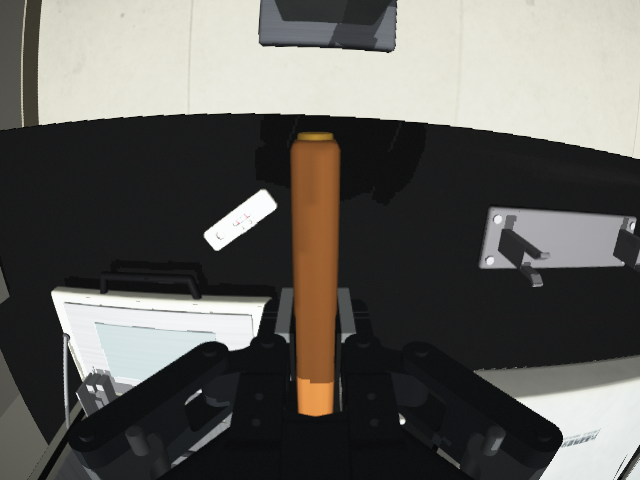

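Call:
carry_out([
  [0, -0.02, 0.008, 0, 0, 0, 0],
  [0, -0.03, 0.01, 0, 0, 0, 0],
  [0, -0.03, 0.01, 0, 0, 0, 0],
  [0, -0.03, 0.01, 0, 0, 0, 0],
  [0, -0.03, 0.01, 0, 0, 0, 0],
  [0, -0.0183, 0.0096, 0, 0, 0, 0],
  [0, 0, 0, 0, 0, 0, 0],
  [-0.02, 0, 0, 0, 0, 0, 0],
  [-0.02, 0, 0, 0, 0, 0, 0],
  [-0.02, 0, 0, 0, 0, 0, 0],
  [-0.02, 0, 0, 0, 0, 0, 0],
  [-0.0128, 0, 0, 0, 0, 0, 0],
  [-0.01, 0, 0, 0, 0, 0, 0],
  [0, 0, 0, 0, 0, 0, 0],
  [0, 0, 0, 0, 0, 0, 0],
])

```text
time_s: 10.65
ee_pos: [0.5288, -0.1739, 0.2729]
orientation: [-0.022, 1.0, 0.0, -0.0]
wrist_force: [-1.1, 1.0, -2.1]
gripper_width: 0.0145
finger_force: 68.5
```

Run:
```python
from h import *
st(ctrl.read_state())
p,im,d=cam('top'); W=cloud(p,d); cv2.imwrite('pics/top2.png',im)
c=im[195:305,295:415]; cv2.imwrite('pics/crop3.png',cv2.resize(c,None,fx=5,fy=5,interpolation=cv2.INTER_CUBIC))
O=np.array([.638,-.1678]);a=np.radians(2.5);A=np.array([[np.cos(a),np.sin(a)],[-np.sin(a),np.cos(a)]])
Q=np.dstack([(W[...,:2]-O)@A.T,W[...,2]])
m=(abs(Q[...,1])<.05)&(Q[...,0]>-.02)&(Q[...,0]<.06)&(Q[...,2]>.076)&(Q[...,2]<.15)
print(Q[m][::max(1,m.sum()//30)].round(3).tolist())
```

```text
t 10.65 p [ 0.5288 -0.1739  0.2729] R [[-0.9991, -0.0432, -0.0006], [-0.0432, 0.9991, 0.0003], [0.0006, 0.0003, -1.0]] F [-1.12  0.97 -2.09] T [-0.    0.04  0.06] w 0.0145 ff 68.5 q [-0.52  0.19  1.88 -0.    1.07 -2.14]
[]
```

View pics/crop3.png

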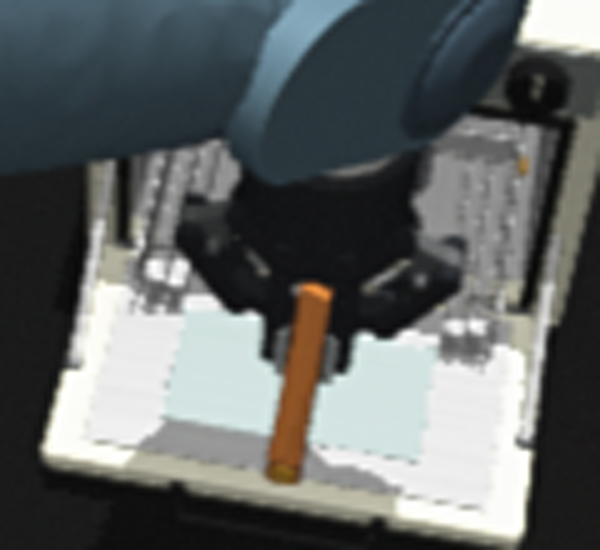

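Call:
carry_out([
  [0, 0, 0.006, 0, 0, 0, 0],
  [0, 0, 0.006, 0, 0, 0, 0],
  [0, 0, 0.005, 0, 0, 0, 0],
  [0, 0, 0.005, 0, 0, 0, 0],
  [0, 0, 0, 0, 0, 0, 0],
])

```text
time_s: 11.32
ee_pos: [0.529, -0.1739, 0.2505]
orientation: [-0.022, 1.0, 0.0, -0.001]
wrist_force: [-0.2, 0.2, -0.9]
gripper_width: 0.0149
finger_force: 68.5
```

Call:
carry_out([
  [0, 0, 0.005, 0, 0, 0, 0],
  [0, 0, 0.005, 0, 0, 0, 0],
  [0, 0, 0.005, 0, 0, 0, 0],
  [0, 0, 0, 0, 0, 0, 0],
  [0, 0, 0, 0, 0, 0, 0],
])

```text
time_s: 11.95
ee_pos: [0.5292, -0.174, 0.2361]
orientation: [-0.022, 1.0, -0.0, 0.0]
wrist_force: [-0.1, -0.7, -1.2]
gripper_width: 0.0151
finger_force: 68.5
```

Call:
carry_out([
  [0.003, 0, 0, 0, 0, 0, 0],
  [0.003, 0, 0, 0, 0, 0, 0],
  [0.002, 0, 0, 0, 0, 0, 0],
  [0.002, 0, 0, 0, 0, 0, 0],
  [0, 0, 0, 0, 0, 0, 0],
])

```text
time_s: 12.58
ee_pos: [0.5192, -0.1745, 0.2363]
orientation: [-0.022, 1.0, -0.0, 0.0]
wrist_force: [1.7, -0.1, -2.2]
gripper_width: 0.0146
finger_force: 68.5
```

Call:
carry_out([
  [0.002, 0, 0, 0, 0, 0, 0],
  [0.002, 0, 0, 0, 0, 0, 0],
  [0.002, 0, 0, 0, 0, 0, 0],
  [0.002, 0, 0, 0, 0, 0, 0],
  [0.002, 0, 0, 0, 0, 0, 0],
  [0.002, 0, 0, 0, 0, 0, 0],
])

```text
time_s: 13.32
ee_pos: [0.5071, -0.175, 0.2362]
orientation: [-0.022, 1.0, -0.0, 0.0]
wrist_force: [3.6, 0.2, -1.7]
gripper_width: 0.0146
finger_force: 68.4
```

Call:
carry_out([
  [0.003, 0, 0, 0, 0, 0, 0],
  [0.003, 0, 0, 0, 0, 0, 0],
  [0.003, 0, 0, 0, 0, 0, 0],
  [0.003, 0, 0, 0, 0, 0, 0],
  [0.003, 0, 0, 0, 0, 0, 0],
  [0.003, 0, 0, 0, 0, 0, 0],
  [0.003, 0, 0, 0, 0, 0, 0],
  [0.003, 0, 0, 0, 0, 0, 0],
  [0.003, 0, 0, 0, 0, 0, 0],
  [0.003, 0, 0, 0, 0, 0, 0],
  [0.003, 0, 0, 0, 0, 0, 0],
  [0.003, 0, 0, 0, 0, 0, 0],
  [0.003, 0, 0, 0, 0, 0, 0],
  [0.003, 0, 0, 0, 0, 0, 0],
  [0.003, 0, 0, 0, 0, 0, 0],
  [0.003, 0, 0, 0, 0, 0, 0],
  [0.003, 0, 0, 0, 0, 0, 0],
  [0.003, 0, 0, 0, 0, 0, 0],
  [0.002, 0, 0, 0, 0, 0, 0],
])

```text
time_s: 15.7
ee_pos: [0.451, -0.1774, 0.2361]
orientation: [-0.022, 1.0, 0.0, -0.0]
wrist_force: [4.1, -0.3, -1.0]
gripper_width: 0.0149
finger_force: 68.5
```

Call:
carry_out([
  [0.0015, 0, 0, 0, 0, 0, 0],
  [0.0015, 0, 0, 0, 0, 0, 0],
  [0.0015, 0, 0, 0, 0, 0, 0],
  [0.0015, 0, 0, 0, 0, 0, 0],
  [0.0015, 0, 0, 0, 0, 0, 0],
  [0.0015, 0, 0, 0, 0, 0, 0],
  [0.0015, 0, 0, 0, 0, 0, 0],
  [0.0015, 0, 0, 0, 0, 0, 0],
])

```text
time_s: 16.7
ee_pos: [0.4392, -0.1779, 0.2361]
orientation: [-0.022, 1.0, -0.0, 0.0]
wrist_force: [3.5, 0.2, -1.2]
gripper_width: 0.0149
finger_force: 68.5
```

Call:
carry_out([
  [0.001, 0, 0, 0, 0, 0, 0],
  [0.001, 0, 0, 0, 0, 0, 0],
  [0.001, 0, 0, 0, 0, 0, 0],
  [0.001, 0, 0, 0, 0, 0, 0],
])

```text
time_s: 17.2
ee_pos: [0.4352, -0.1781, 0.2361]
orientation: [-0.022, 1.0, -0.0, -0.0]
wrist_force: [4.5, 0.4, -1.5]
gripper_width: 0.0147
finger_force: 68.5
```

Call:
carry_out([
  [0.001, 0, 0, 0, 0, 0, 0],
  [0.001, 0, 0, 0, 0, 0, 0],
  [0.001, 0, 0, 0, 0, 0, 0],
  [0.001, 0, 0, 0, 0, 0, 0],
])

```text
time_s: 17.7
ee_pos: [0.4312, -0.1783, 0.2361]
orientation: [-0.022, 1.0, -0.0, -0.0]
wrist_force: [3.3, 1.2, -1.4]
gripper_width: 0.0146
finger_force: 68.5
```

Run:
```python
from h import *
st(ctrl.read_state())
p,im,d=cam('top'); W=cloud(p,d)
c=im[180:300,295:415]; cv2.imwrite('pics/crop4.png',cv2.resize(c,None,fx=5,fy=5,interpolation=cv2.INTER_CUBIC))
O=np.array([.638,-.1678]);a=np.radians(2.5);A=np.array([[np.cos(a),np.sin(a)],[-np.sin(a),np.cos(a)]])
Q=np.dstack([(W[...,:2]-O)@A.T,W[...,2]])
m=(abs(Q[...,1])<.092)&(abs(Q[...,1])>.02)&(Q[...,0]>-.11)&(Q[...,0]<.1)&(Q[...,2]>.045)&(Q[...,2]<.09)
P=Q[m]; P=P[np.argsort(P[:,0])]; print(P[::max(1,len(P)//120)].round(3).tolist())
```

```text
t 17.7 p [ 0.4312 -0.1783  0.2361] R [[-0.9991, -0.0434, -0.0], [-0.0434, 0.9991, -0.0], [0.0, -0.0, -1.0]] F [ 3.28  1.17 -1.38] T [ 0.02 -0.6  -0.02] w 0.0146 ff 68.5 q [-0.64  0.05  2.12 -0.    0.97 -2.25]
[[-0.045, -0.083, 0.058], [-0.042, -0.089, 0.064], [-0.041, -0.089, 0.046], [-0.041, -0.08, 0.056], [-0.04, -0.079, 0.05], [-0.039, -0.076, 0.049], [-0.039, -0.078, 0.057], [-0.038, -0.088, 0.05], [-0.037, -0.083, 0.055], [-0.035, -0.09, 0.071], [-0.034, -0.077, 0.054], [-0.033, -0.082, 0.058], [-0.03, -0.09, 0.069], [-0.025, -0.085, 0.082], [-0.025, -0.089, 0.074], [-0.024, -0.083, 0.079], [-0.023, -0.084, 0.07], [-0.021, -0.087, 0.066], [-0.021, -0.084, 0.048], [-0.018, -0.085, 0.081], [-0.016, -0.081, 0.048], [-0.015, -0.087, 0.081], [-0.013, -0.086, 0.083], [-0.011, -0.088, 0.048], [-0.007, -0.09, 0.073], [-0.004, -0.085, 0.084], [0.001, -0.089, 0.07], [0.004, -0.089, 0.07], [0.006, -0.084, 0.083], [0.009, -0.087, 0.08], [0.01, -0.053, 0.086], [0.011, -0.088, 0.07], [0.013, -0.091, 0.069], [0.014, -0.055, 0.086], [0.015, -0.083, 0.068], [0.015, -0.078, 0.066], [0.017, -0.081
[... 1592 characters left out ...]
, -0.07, 0.066], [0.069, -0.067, 0.065], [0.07, -0.09, 0.069], [0.07, -0.08, 0.066], [0.073, -0.082, 0.068], [0.074, -0.075, 0.065], [0.075, -0.071, 0.07], [0.076, -0.085, 0.081], [0.076, -0.069, 0.065], [0.078, -0.067, 0.063], [0.079, -0.068, 0.069], [0.08, -0.089, 0.069], [0.08, -0.054, 0.073], [0.081, -0.063, 0.066], [0.082, -0.06, 0.068], [0.082, -0.069, 0.062], [0.083, -0.073, 0.07], [0.085, -0.079, 0.066], [0.085, -0.078, 0.069], [0.086, -0.083, 0.069], [0.087, -0.057, 0.066], [0.088, -0.07, 0.068], [0.088, -0.022, 0.068], [0.089, -0.073, 0.067], [0.089, -0.08, 0.069], [0.09, -0.083, 0.068], [0.091, -0.054, 0.065], [0.091, -0.075, 0.065], [0.093, -0.059, 0.063], [0.095, -0.065, 0.063]]
```

View pics/crop4.png

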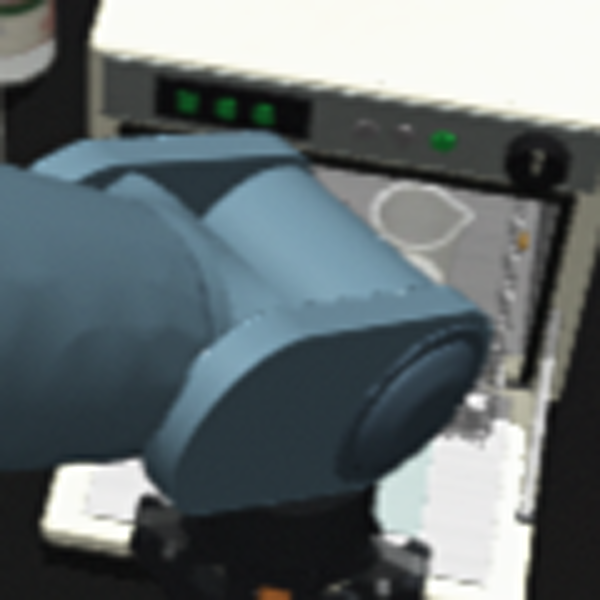

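Call:
carry_out([
  [0.001, 0, 0, 0, 0, 0, 0],
  [0.001, 0, 0, 0, 0, 0, 0],
  [0.001, 0, 0, 0, 0, 0, 0],
  [0.001, 0, 0, 0, 0, 0, 0],
])

```text
time_s: 18.25
ee_pos: [0.4272, -0.1785, 0.2361]
orientation: [-0.022, 1.0, -0.0, 0.0]
wrist_force: [3.7, 0.5, -2.5]
gripper_width: 0.0151
finger_force: 68.5
```

Call:
carry_out([
  [0.001, 0, 0, 0, 0, 0, 0],
  [0.001, 0, 0, 0, 0, 0, 0],
])

```text
time_s: 18.5
ee_pos: [0.4252, -0.1785, 0.2361]
orientation: [-0.022, 1.0, 0.0, -0.0]
wrist_force: [3.5, 0.1, -2.1]
gripper_width: 0.0146
finger_force: 68.5
```

Call:
carry_out([
  [0.001, 0, 0, 0, 0, 0, 0],
  [0.001, 0, 0, 0, 0, 0, 0],
  [0.001, 0, 0, 0, 0, 0, 0],
])

```text
time_s: 18.88
ee_pos: [0.4217, -0.1785, 0.2356]
orientation: [-0.022, 1.0, 0.0, -0.001]
wrist_force: [0.4, -0.3, -1.1]
gripper_width: 0.0147
finger_force: 68.5
```

Call:
carry_out([
  [0.001, 0, 0, 0, 0, 0, 0],
  [0.001, 0, 0, 0, 0, 0, 0],
])

```text
time_s: 19.12
ee_pos: [0.42, -0.1787, 0.2359]
orientation: [-0.022, 1.0, 0.0, -0.0]
wrist_force: [-0.6, 0.3, -1.9]
gripper_width: 0.0146
finger_force: 68.5
```

Call:
carry_out([
  [0.0005, 0, 0, 0, 0, 0, 0],
  [0.0005, 0, 0, 0, 0, 0, 0],
  [0.0005, 0, 0, 0, 0, 0, 0],
])

```text
time_s: 19.5
ee_pos: [0.419, -0.1788, 0.2362]
orientation: [-0.022, 1.0, -0.0, 0.0]
wrist_force: [2.7, 0.6, -2.2]
gripper_width: 0.0149
finger_force: 68.4
```

Call:
carry_out([
  [0.0005, 0, 0, 0, 0, 0, 0],
  [0.0005, 0, 0, 0, 0, 0, 0],
])

```text
time_s: 19.75
ee_pos: [0.418, -0.1789, 0.2363]
orientation: [-0.022, 1.0, -0.0, 0.0]
wrist_force: [4.2, 1.0, -3.5]
gripper_width: 0.0149
finger_force: 68.4
```

Call:
carry_out([
  [0.0005, 0, 0, 0, 0, 0, 0],
  [0.0005, 0, 0, 0, 0, 0, 0],
])

```text
time_s: 20.0
ee_pos: [0.4169, -0.179, 0.2362]
orientation: [-0.022, 1.0, -0.0, 0.0]
wrist_force: [4.2, -0.5, -2.6]
gripper_width: 0.0148
finger_force: 68.4
```

Call:
carry_out([
  [0.0005, 0, 0, 0, 0, 0, 0],
  [0.0005, 0, 0, 0, 0, 0, 0],
])

```text
time_s: 20.25
ee_pos: [0.4158, -0.179, 0.2362]
orientation: [-0.022, 1.0, -0.0, 0.0]
wrist_force: [3.3, -0.8, -2.3]
gripper_width: 0.0148
finger_force: 68.4
```

Call:
carry_out([
  [0.0005, 0, 0, 0, 0, 0, 0],
  [0.0005, 0, 0, 0, 0, 0, 0],
])

```text
time_s: 20.5
ee_pos: [0.4149, -0.179, 0.2362]
orientation: [-0.022, 1.0, -0.0, 0.0]
wrist_force: [5.3, 0.3, -2.6]
gripper_width: 0.0145
finger_force: 68.4
```

Call:
carry_out([
  [0.0005, 0, 0, 0, 0, 0, 0],
])

```text
time_s: 20.62
ee_pos: [0.4146, -0.1791, 0.2363]
orientation: [-0.022, 1.0, -0.0, 0.001]
wrist_force: [7.3, 0.6, -4.4]
gripper_width: 0.015
finger_force: 68.3
```

Call:
carry_out([
  [0.0005, 0, 0, 0, 0, 0, 0],
  [0, 0, 0, 0, 0, 0, 0],
])

```text
time_s: 20.88
ee_pos: [0.4144, -0.1791, 0.2365]
orientation: [-0.022, 1.0, -0.0, 0.001]
wrist_force: [9.3, 1.2, -3.7]
gripper_width: 0.0146
finger_force: 68.2
```

Force is building against a stop; a touch more, then hold.

Call:
carry_out([
  [0.0003, 0, 0, 0, 0, 0, 0],
  [0, 0, 0, 0, 0, 0, 0],
  [0, 0, 0, 0, 0, 0, 0],
  [0, 0, 0, 0, 0, 0, 0],
])

```text
time_s: 21.38
ee_pos: [0.4143, -0.1791, 0.2366]
orientation: [-0.022, 1.0, -0.0, 0.002]
wrist_force: [9.7, 0.8, -4.7]
gripper_width: 0.0149
finger_force: 68.2
```

Call:
carry_out([
  [0.0003, 0, 0, 0, 0, 0, 0],
  [0, 0, 0, 0, 0, 0, 0],
  [0, 0, 0, 0, 0, 0, 0],
  [0, 0, 0, 0, 0, 0, 0],
  [0, 0, 0, 0, 0, 0, 0],
  [0, 0, 0, 0, 0, 0, 0],
  [0, 0, 0, 0, 0, 0, 0],
])

```text
time_s: 22.25
ee_pos: [0.4141, -0.1792, 0.2366]
orientation: [-0.022, 1.0, -0.001, 0.002]
wrist_force: [11.5, 0.8, -4.9]
gripper_width: 0.0148
finger_force: 68.2
```

Run:
```python
from h import *
st(ctrl.read_state())
for n in('top','scene'):
    p,im,d=cam(n); W=cloud(p,d)
    O=np.array([.638,-.1678]);a=np.radians(2.5);A=np.array([[np.cos(a),np.sin(a)],[-np.sin(a),np.cos(a)]])
    Q=np.dstack([(W[...,:2]-O)@A.T,W[...,2]])
    for lo in np.arange(-.10,.06,.01):
        m=(abs(abs(Q[...,1])-.085)<.006)&(abs(Q[...,0]-lo-.005)<.005)&(Q[...,2]>.04)&(Q[...,2]<.1)
        if m.sum()>3: print(n,round(lo,2),m.sum(),np.percentile(Q[m][:,2],[10,50,90,98]).round(4))
    c=im[180:300,295:415] if n=='top' else im[200:350,230:430]
    cv2.imwrite(f'pics/{n}_e.png',cv2.resize(c,None,fx=4,fy=4,interpolation=cv2.INTER_CUBIC))
```

```text
t 22.25 p [ 0.4141 -0.1792  0.2366] R [[-0.9991, -0.0432, 0.0043], [-0.0432, 0.9991, -0.001], [-0.0042, -0.0012, -1.0]] F [11.54  0.77 -4.93] T [ 0.21 -1.36  0.14] w 0.0148 ff 68.2 q [-0.66  0.01  2.16  0.    0.97 -2.28]
top -0.05 16 [0.0444 0.0505 0.066  0.0698]
top -0.04 18 [0.0537 0.0687 0.0773 0.0786]
top -0.03 11 [0.0569 0.0726 0.0776 0.0782]
top -0.02 9 [0.0622 0.0727 0.0782 0.0783]
top -0.01 17 [0.0603 0.064  0.079  0.0811]
top -0.0 14 [0.0603 0.0653 0.0764 0.0793]
top 0.01 17 [0.0596 0.0699 0.0784 0.0802]
top 0.02 15 [0.059  0.0713 0.0772 0.0804]
top 0.03 13 [0.0599 0.0715 0.0794 0.0804]
top 0.04 15 [0.0608 0.0651 0.0793 0.08  ]
top 0.05 11 [0.0607 0.0639 0.0766 0.0786]
scene -0.05 12 [0.0481 0.0664 0.0743 0.0762]
scene -0.04 44 [0.0498 0.0659 0.0747 0.0776]
scene -0.03 32 [0.0501 0.0669 0.0751 0.0771]
scene -0.02 28 [0.0446 0.0649 0.0756 0.0769]
```

Call:
carry_out([
  [-0.001, 0, 0, 0, 0, 0, 0],
  [-0.002, 0, 0, 0, 0, 0, 0],
  [-0.002, 0, 0, 0, 0, 0, 0],
  [-0.002, 0, 0, 0, 0, 0, 0],
  [-0.002, 0, 0, 0, 0, 0, 0],
  [-0.002, 0, 0, 0, 0, 0, 0],
  [0, 0, 0, 0, 0, 0, 0],
])

```text
time_s: 23.22
ee_pos: [0.4243, -0.1786, 0.2361]
orientation: [-0.022, 1.0, -0.0, -0.0]
wrist_force: [-0.3, -0.2, -0.9]
gripper_width: 0.0147
finger_force: 68.7
```

Call:
carry_out([
  [0, 0, -0.004, 0, 0, 0, 0],
  [0, 0, -0.004, 0, 0, 0, 0],
  [0, 0, -0.004, 0, 0, 0, 0],
  [0, 0, 0, 0, 0, 0, 0],
])

```text
time_s: 23.72
ee_pos: [0.4243, -0.1787, 0.2486]
orientation: [-0.022, 1.0, -0.0, 0.0]
wrist_force: [-0.4, 0.4, -2.2]
gripper_width: 0.0152
finger_force: 68.7
```

Call:
carry_out([
  [0, 0, -0.015, 0, 0, 0, 0],
  [0, 0, -0.02, 0, 0, 0, 0],
  [0, 0, -0.025, 0, 0, 0, 0],
  [0, 0, -0.0225, 0, 0, 0, 0],
  [0, 0.0307, 0, 0, 0, 0, 0],
  [0, 0.032, 0, 0, 0, 0, 0],
  [0, 0.032, 0, 0, 0, 0, 0],
  [0, 0.032, 0, 0, 0, 0, 0],
  [-0.0026, 0.032, 0, 0, 0, 0, 0],
  [0, 0, 0, 0, 0, 0, 0],
])

```text
time_s: 24.98
ee_pos: [0.4197, -0.0185, 0.3313]
orientation: [-0.023, 1.0, -0.0, 0.0]
wrist_force: [-0.1, -0.0, -1.2]
gripper_width: 0.0152
finger_force: 68.8
```

Call:
carry_out([
  [0, 0, 0, 0, 0, 0.1, 0],
  [0, 0, 0, 0, 0, 0.15, 0],
  [0, 0, 0, 0, 0, 0.15, 0],
  [0, 0, 0, 0, 0, 0.15, 0],
  [0, 0, 0, 0, 0, 0.15, 0],
  [0, 0, 0, 0, 0, 0.15, 0],
  [0, 0, 0, 0, 0, 0.15, 0],
  [0, 0, 0, 0, 0, 0.15, 0],
  [0, 0, 0, 0, 0, 0.15, 0],
  [0, 0, 0, 0, 0, 0.15, 0],
  [0, 0, 0, 0, 0, 0.15, 0],
  [0, 0, 0, 0, 0, 0, 0],
  [0, 0, 0, 0, 0, 0, 0],
])

```text
time_s: 26.6
ee_pos: [0.4199, -0.0203, 0.3309]
orientation: [0.702, 0.713, 0.0, 0.0]
wrist_force: [-0.2, -0.7, -1.6]
gripper_width: 0.0149
finger_force: 68.8
```

Run:
```python
from h import *
s,im,W=wcloud(); st(s)
Rm=R.from_quat(s['orientation']).as_matrix(); L=(W-s['ee_pos'])@Rm
for x in (.03,.04,.05,.06,.07):
    Q=L[(abs(L[...,1])<.02)&(L[...,2]>.13)&(L[...,2]<.17)&(abs(L[...,0]-x)<.005)]
    if len(Q)>3: print(round(x,2),len(Q),np.median(Q,0).round(4),np.percentile(Q[:,1],[3,97]))
Q=L[(abs(L[...,1])<.01)&(L[...,2]>.13)&(L[...,2]<.15)];print('end',np.percentile(Q[:,0],99.8))
p,im,d=cam('top'); W=cloud(p,d); cv2.imwrite('pics/top3.png',im[180:320,270:430])
O=np.array([.638,-.1678]);a=np.radians(2.5);A=np.array([[np.cos(a),np.sin(a)],[-np.sin(a),np.cos(a)]])
Q=np.dstack([(W[...,:2]-O)@A.T,W[...,2]])
for y in(-.03,0,.03):
    m=(abs(Q[...,1]-y)<.008)&(Q[...,0]>-.11)&(Q[...,0]<-.02)&(Q[...,2]>.045); P=Q[m]; print(P[np.argsort(P[:,0])].round(3).tolist())
```

```text
t 26.6 p [ 0.4199 -0.0203  0.3309] R [[-0.0157, 0.9999, 0.0004], [0.9999, 0.0157, -0.0002], [-0.0002, 0.0004, -1.0]] F [-0.16 -0.67 -1.58] T [-0.02  0.   -0.04] w 0.0149 ff 68.8 q [-0.32 -0.24  2.19 -0.    1.2  -0.34]
0.03 1225 [ 0.0301 -0.0006  0.1451] [-0.0082165   0.00707163]
0.04 1308 [ 0.0401 -0.0006  0.1451] [-0.00795481  0.00685177]
0.05 1442 [ 0.0501 -0.0006  0.145 ] [-0.00816482  0.0069222 ]
0.06 1519 [ 0.0602 -0.0006  0.145 ] [-0.0079696  0.0068052]
0.07 1572 [ 0.0699 -0.0006  0.1454] [-0.00784934  0.0066913 ]
end 0.07533731408005669
[[-0.075, -0.034, 0.068], [-0.074, -0.034, 0.063], [-0.074, -0.029, 0.065], [-0.074, -0.029, 0.069], [-0.074, -0.024, 0.064], [-0.073, -0.037, 0.062], [-0.073, -0.032, 0.061], [-0.073, -0.031, 0.064], [-0.073, -0.033, 0.069], [-0.073, -0.024, 0.066], [-0.072, -0.026, 0.066], [-0.072, -0.036, 0.064], [-0.072, -0.028, 0.07], [-0.072, -0.027, 0.061], [-0.071, -0.036, 0.066], [-0.069, -0.026, 0.066], [-0.069, -0.023, 0.064], [-0.068, -0.031, 0.066], [-0.067, -0.038, 0.066], [-0.066, -0.035, 0.065], [-0.066, -0.033, 0.063], [-0.045, -0.038, 0.061], 
[... 3708 characters left out ...]
, 0.077], [-0.038, 0.035, 0.078], [-0.037, 0.032, 0.077], [-0.036, 0.034, 0.064], [-0.036, 0.03, 0.076], [-0.028, 0.036, 0.069], [-0.027, 0.031, 0.073], [-0.026, 0.031, 0.076], [-0.025, 0.031, 0.067], [-0.025, 0.034, 0.074], [-0.024, 0.029, 0.075], [-0.024, 0.036, 0.069], [-0.024, 0.037, 0.072], [-0.024, 0.027, 0.074], [-0.024, 0.026, 0.062], [-0.023, 0.027, 0.078], [-0.023, 0.029, 0.069], [-0.023, 0.034, 0.076], [-0.023, 0.034, 0.067], [-0.023, 0.034, 0.063], [-0.023, 0.027, 0.069], [-0.022, 0.029, 0.06], [-0.022, 0.024, 0.064], [-0.021, 0.024, 0.068], [-0.021, 0.029, 0.062], [-0.021, 0.025, 0.075], [-0.021, 0.024, 0.059], [-0.02, 0.032, 0.073], [-0.02, 0.037, 0.071], [-0.02, 0.027, 0.078]]
```

Call:
carry_out([
  [0.0392, 0.0029, 0, 0, 0, 0, 0],
  [0.0392, 0.0029, 0, 0, 0, 0, 0],
  [0.0392, 0.0029, 0, 0, 0, 0, 0],
  [0.0392, 0.0029, 0, 0, 0, 0, 0],
  [0.0392, 0.0029, 0, 0, 0, 0, 0],
  [0.0392, 0.0029, 0, 0, 0, 0, 0],
  [0.0394, 0.0028, 0, 0, 0, 0.0015, 0],
  [0, 0, 0.02, 0, 0, 0, 0],
  [0, 0, 0.02, 0, 0, 0, 0],
  [0, 0, 0, 0, 0, 0, 0],
  [0, 0, 0, 0, 0, 0, 0],
  [0, 0, 0, 0, 0, 0, 0],
])

```text
time_s: 28.2
ee_pos: [0.4366, 0.255, 0.2917]
orientation: [0.703, 0.712, 0.001, 0.0]
wrist_force: [-0.3, -0.8, -0.3]
gripper_width: 0.0148
finger_force: 68.8
```

Run:
```python
from h import *
s,im,W=wcloud(); st(s)
near=(abs(W[...,0]-.43)<.06)&(abs(W[...,1]-.2)<.17)
for lo,hi in((.045,.078),(.1,.16)):
  m=near&(W[...,2]>lo)&(W[...,2]<hi)
  for y in np.arange(.12,.34,.01):
    Q=W[m&(abs(W[...,1]-y)<.005)]
    if len(Q)>5: print(lo,'y',round(y,2),len(Q),np.percentile(Q[:,0],[3,50,97]).round(4),Q[:,2].max().round(3))
```

```text
t 28.2 p [0.4366 0.255  0.2917] R [[-0.0126, 0.9999, 0.002], [0.9999, 0.0126, 0.0006], [0.0006, 0.002, -1.0]] F [-0.3  -0.76 -0.34] T [0.   0.01 0.02] w 0.0148 ff 68.8 q [0.3  0.04 2.01 0.   1.09 0.29]
0.045 y 0.15 18 [0.4232 0.4243 0.4507] 0.077
0.045 y 0.16 29 [0.4233 0.4246 0.4505] 0.078
0.045 y 0.31 191 [0.4164 0.4214 0.4533] 0.072
0.045 y 0.32 257 [0.4168 0.4224 0.4531] 0.072
0.1 y 0.21 71 [0.4288 0.4364 0.4448] 0.147
0.1 y 0.22 562 [0.4293 0.4368 0.4442] 0.148
0.1 y 0.23 617 [0.4295 0.4366 0.4439] 0.148
0.1 y 0.24 726 [0.4291 0.4365 0.4437] 0.157
0.1 y 0.25 1055 [0.4277 0.4364 0.4451] 0.158
0.1 y 0.26 2387 [0.416  0.4359 0.4564] 0.16
0.1 y 0.27 2616 [0.4225 0.4362 0.4499] 0.16
0.1 y 0.28 1137 [0.4286 0.436  0.4434] 0.149
0.1 y 0.29 1269 [0.4284 0.4359 0.4434] 0.149
0.1 y 0.3 1372 [0.4282 0.4358 0.4432] 0.149
0.1 y 0.31 1463 [0.4282 0.4356 0.4431] 0.149
0.1 y 0.32 1572 [0.4279 0.4355 0.4431] 0.149
0.1 y 0.33 936 [0.4286 0.4354 0.4422] 0.149
```

Call:
carry_out([
  [-0.0004, -0.0007, 0.015, 0, 0, 0, 0],
  [0, 0, 0.015, 0, 0, 0, 0],
  [0, 0, 0.015, 0, 0, 0, 0],
  [0, 0, 0.01, 0, 0, 0, 0],
  [0, 0, 0.01, 0, 0, 0, 0],
  [0, 0, 0.005, 0, 0, 0, 0],
  [0, 0, 0.005, 0, 0, 0, 0],
  [0, 0, 0.002, 0, 0, 0, 0],
  [0, 0, 0, 0, 0, 0, 0],
  [0, 0, 0, 0, 0, 0, 0],
])

```text
time_s: 29.5
ee_pos: [0.4356, 0.2546, 0.2139]
orientation: [0.703, 0.712, 0.0, 0.0]
wrist_force: [-0.3, 0.2, -1.4]
gripper_width: 0.0146
finger_force: 68.8
```

Call:
carry_out([
  [0, 0, 0.001, 0, 0, 0, 0],
  [0, 0, 0.0008, 0, 0, 0, 0],
  [0, 0, 0, 0, 0, 0, 0],
  [0, 0, 0, 0, 0, 0, 0],
])

```text
time_s: 30.0
ee_pos: [0.4355, 0.2545, 0.2118]
orientation: [0.703, 0.712, 0.0, 0.0]
wrist_force: [0.3, -0.2, -1.0]
gripper_width: 0.0149
finger_force: 69.1
```

Call:
carry_out([
  [0, 0, 0.0006, 0, 0, 0, 0],
  [0, 0, 0, 0, 0, 0, 0],
  [0, 0, 0, 0, 0, 0, 0],
])

```text
time_s: 30.38
ee_pos: [0.4356, 0.2546, 0.2118]
orientation: [0.703, 0.712, -0.0, -0.0]
wrist_force: [-2.2, -1.1, 5.1]
gripper_width: 0.0153
finger_force: 69.9
```

Contact with the cradle floor. Release gently (to about half open) and rise.

Call:
carry_out([
  [0, 0, 0, 0, 0, 0, 0.25],
  [0, 0, 0, 0, 0, 0, 0.4],
  [0, 0, 0, 0, 0, 0, 0.5],
  [0, 0, 0, 0, 0, 0, 0.5],
  [0, 0, 0, 0, 0, 0, 0.5],
  [0, 0, 0, 0, 0, 0, 0.5],
  [0, 0, -0.01, 0, 0, 0, 0.5],
  [0, 0, -0.02, 0, 0, 0, 0.5],
  [0, 0, -0.03, 0, 0, 0, 0.5],
  [0, 0, -0.03, 0, 0, 0, 0.5],
  [0, 0, 0, 0, 0, 0, 0.5],
  [0, 0, 0, 0, 0, 0, 0.5],
])

```text
time_s: 31.88
ee_pos: [0.4352, 0.2544, 0.3008]
orientation: [0.703, 0.712, -0.0, -0.0]
wrist_force: [0.0, 0.3, -0.5]
gripper_width: 0.0427
finger_force: 0.0
```

Run:
```python
from h import *
s,im,W=wcloud(); st(s)
p,t,d=cam('top')
near=(abs(W[...,0]-.43)<.06)&(abs(W[...,1]-.2)<.17)
hsv=cv2.cvtColor(im,cv2.COLOR_BGR2HSV)
g=near&(hsv[...,0]>5)&(hsv[...,0]<25)&(hsv[...,1]>120)&(W[...,2]>.045)&(W[...,2]<.08)
P=W[g];print('yrange',np.percentile(P[:,1],[.5,99.5]))
for y in(.12,.18,.22,.25,.28,.31,.32):
    Q=W[near&(W[...,2]>.055)&(W[...,2]<.08)&(abs(W[...,1]-y)<.005)]; 
    if len(Q):print(y,np.percentile(Q[:,0],[3,50,97]).round(4),np.median(Q[:,2]).round(4))
a=cv2.resize(im,(400,300)); b=cv2.resize(t[190:310,280:420],(400,300),interpolation=cv2.INTER_CUBIC)
cv2.imwrite('pics/fin.png',np.hstack([a,b]))
```

```text
t 31.88 p [0.4352 0.2544 0.3008] R [[-0.0127, 0.9999, -0.0007], [0.9999, 0.0127, -0.0002], [-0.0002, -0.0007, -1.0]] F [ 0.04  0.33 -0.47] T [-0.02 -0.03  0.04] w 0.0427 ff 0.0 q [ 0.3   0.03  2.   -0.    1.11  0.29]
yrange [0.19824301 0.32955628]
0.12 [0.4335 0.4367 0.4399] 0.0598
0.18 [0.4324 0.4358 0.4387] 0.0599
0.22 [0.4277 0.4353 0.4429] 0.0666
0.25 [0.4277 0.4349 0.4421] 0.0667
0.28 [0.4271 0.4346 0.4425] 0.0666
0.31 [0.4173 0.4337 0.4519] 0.0669
0.32 [0.4179 0.4343 0.4518] 0.0669
```

View pics/fin.png

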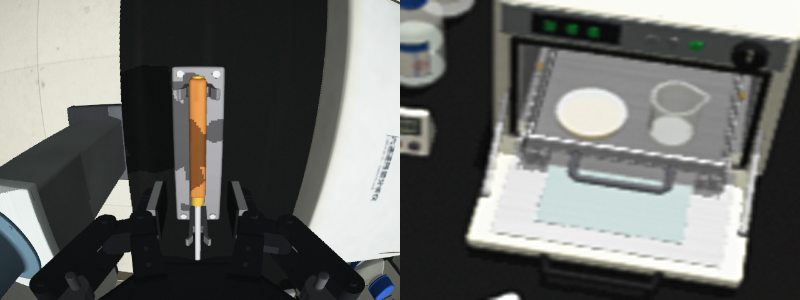

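The left picture shows the hook back in its cradle, with its height and position matching the start. The right picture shows the tray drawn out to the runner ends, with the beaker (near 675,110) and dish (near 590,112) upright on it. I'm handing the job in.

```bash
python3 -c "
from workcell import ctrl
print(ctrl.finish_job())"
```

```text
the job is handed in; nothing more can be done
None
```

The job is handed in: the tray sits in its front notches, drawn firm against the end stop at about 10–11.5 N, the beaker and dish are upright, and the hook is back in its cradle as it was.

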